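# Clamp a drilling template on a board

### The arm

A 7-joint arm with a two-finger parallel gripper is mounted at the origin on the work surface. World frame = base frame: x ahead of the robot, y to its left, z up, the work surface at z = 0. Lengths are in m, angles in rad, forces in N, time in s.
With the tool pointing down it reaches from about 0.425 to 0.875 m from the base axis. Payload 8.4 kg.
Tool frame: the origin (TCP) lies at the centre of the arm's flange, where the gripper is bolted on; the fingertips stand 182 mm ahead of it and the grasp point (between the pads) lies bot.hold_point_z ahead of it (bot.hold_point_z is the distance from the TCP to the grasp point, in m); z points along the fingers, y is the line along which they close (so a half turn about z gives the same grasp; the last joint's range is limited). The gripper opens to 87 mm and grips with 3 to 60 N. Pads are 19 mm wide; open, the fingers measure 117 mm over their backs; the gripper's body (75 mm by 190 mm) begins 51 mm behind the grasp point.
Start: joints at [-1.37, 0.333, 0.04, 1.465, -0.013, 1.343, -0.059], TCP at [0.192, 0.621, 0.405] pointing down, gripper open.
Joint ranges: [-2.58, 2.58], [-0.38, 2.09], [-1.3, 1.39], [0.25, 2.4], [-1.5, 4.64], [0.08, 2.09], [-2.65, 2.65]. Speed limits (rad/s): [2.22, 2.22, 2.79, 2.79, 3.14, 3.14, 3.14].

### API

Orientations are given as a unit quaternion [w, x, y, z].
In Python, from bench import bot, capture, calibration gives the robot as it stands.
- The arm moves only by the shell command python3 -m creep 'ROWS' [FORCE]. ROWS is text: rows parted by semicolons, each of 7 numbers parted by spaces: the shift along the tool's x, y, z each as a share of 0.02 m, from -1 to 1, then the turn, a rotation vector about the tool's x, y, z each as a share of 0.1 rad, from -1 to 1, then the opening, from -1 (shut) to 1 (fully open). A call has 1 to 10 rows; each row shifts and turns the commanded pose from where the row before left it, along the tool's axes as they then stand; what a row does not reach is not made up. A row lasts 1/10 s, in which the tool goes at most 50 mm and 8.59 degrees, less where a joint would pass 70% of its speed; a pose out of reach is approached as far as the arm can. A call with a number of a shift or a turn outside -1 to 1 is refused whole. A call with a gripper value outside its range is refused whole. The fingers move at their own pace and stop on an object; FORCE is the grip in N (left out, the last holds). Time passes only in rows, so rows that do not move let the fingers close. It gives the time, the measured TCP pose, the force, the opening and the grip force at its end, in the units of the state.
- bot.get_obs(): the state, without advancing time (a new reading comes with each control period).
- capture(name): name is "side" or "top"; returns the picture (420x560x3 uint8, red, green, blue); there is no depth.
- calibration(name): a dict with "fx", "fy", "cx", "cy" (pixels), "view" (4x4, takes a point from world to camera coordinates). Camera axes: x right, y down, z forward; pixel columns grow to the right and rows downward; lengths in m; the calibration is good to about 2 mm. A picture is of the moment at which its call begins. calibration takes no time and is no camera call.
- bot.sign_off(): hands the job in; it is judged then, once.
The state is a dict: "time_s": time; "q": joint angles; "dq": joint speeds; "joint_torque": joint torques, N m; "tcp_pos": TCP position; "orientation": TCP orientation; "contact_force": force on the tool from outside, world axes, zero at the start; "torque": the same for the moment, N m; "grip_width": opening from 0.0 (shut) to 1.0 (fully open); "grip_force": force on a finger pad.
Only numpy, scipy, OpenCV 4.12 (cv2) and the standard library are available. Lean on these libraries where they do the work, as an engineer would, in place of code of your own. Each camera call takes 0.05 s, during which the arm holds its last target. There are 200 camera calls.

### The job

Hook the drilling template over the top edge of the upright board so that it sits fully down, with its long plate on the side facing the robot and its middle on the black marker line. Then take the spring clamp off its storage rail and clip it from above over the middle of the template, fully down, so that its jaws squeeze the plate and the board together and it stays there on its own. Leave the other things on the bench where they are.

Things in the scene. Friction and masses are not known exactly. Their poses are not given: they have to be found in the camera images.
- board: Plywood board standing on edge, fixed in two wooden cradles: 18 mm thick (its x), 260 mm long (its y), top edge 110 mm above the bench. Origin on the bench under the board's centre; z up; its -x face looks towards the robot. The cradles (40 mm high, reaching 49 mm either side in x, screw heads to -61 mm) stand at y = +-90 to +-120 mm.
- mark: Black marker line 6 mm wide, drawn across the board's top edge and 90 mm down both its faces. Origin at the centre of the board's top edge on the line; axes as the board's (x across the thickness, y along the board, z up).
- template: Loose aluminium drilling template, about 0.16 kg: an inverted U standing on the bench, 110 mm long (y), 62 mm high (z), 30 mm wide over its sides (x). Origin at the centre of its underside. Gap between the sides 22 mm (x = -11 to 11 mm), bridge underside at z = 58 mm. The feet at both ends flare outwards (to x = +-17 mm) as lead-in. It is gripped from above across x, at the middle.
- template_window (a point): Centre of the opening in the template's +x side, at (13, 0, 20) mm in its frame. That side is only an apron under the bridge (z = 40 to 58 mm) with two prongs at its ends (|y| = 37 to 55 mm) down to the bottom; between them the board stays bare for the clamp's other jaw.
- template_plate (a point): Centre of the template's long plate (its -x side), at (-13, 0, 31) mm in the template's frame: full length, 4 mm thick, z = 4 to 58 mm, with 8 drill bushings.
- rail: Fixed dark wooden storage rail on two feet: an upright strip 16 mm thick (x), 180 mm long (y), top edge 85 mm above the bench. Origin on the bench under its centre. The feet are 90 mm long in x, 25 mm high, at y = +-80 mm.
- clamp: Loose steel spring clamp, about 0.15 kg, 136 mm tall, 24 mm wide in x (32 mm at the pivot), clipped on the rail, jaws down, handles up. Origin on the pivot axis (its x); z up; jaws and handles at +y and -y, y across the rail. Rubber jaw pads, 22 mm wide and 14 mm high, centred 62 mm below the origin; jaw tips 69 mm below.
- clamp_grip (a point): Point midway between the clamp's two handle ends, 60 mm above its origin. The ends are rubber bars, 14 mm in diameter, 24 mm or more long in x, 64 mm apart over their outsides on the rail. Squeezing them together along y opens the jaws: at 36 mm over the ends the jaws are about 45 mm apart; about 8 N at first, 13 N fully open.
- clamp_seat (a point): Underside of the flat seat below the clamp's pivot, 14 mm below its origin: it rests on the rail's edge and stops the clamp on whatever it is pushed over.
- jaw (a joint): Opening angle (rad) of each clamp jaw from its position on the rail: 0 = jaw pads 16 mm apart, about 0.05 = clipped on template plate and board (22 mm), 0.28 = fully open (50 mm), -0.06 = shut on nothing. The two jaws move together.
- hammer: Bystander: hammer lying on the bench.
- screwdriver: Bystander: screwdriver lying on the bench.
- glue: Bystander: white glue bottle, 60 mm in diameter, 150 mm tall.
- bitcase: Bystander: red open bit case, 110 x 190 x 30 mm.
Not all that is in view belongs to the job. Leave any purple or red look-alike of the template alone. What is shaped like the clamp but orange is not meant.

How it is judged:
On the way, in this order (a step that is already met when the one before it is completed fails the run):
1. the template sits over the board's edge at the line, released, while the clamp is still on its rail (y of template in the frame of mark between -0.008 and 0.008 m and z of template in the frame of mark between -0.061 and -0.054 m and x of template in the frame of mark between -0.006 and 0.006 m and angle between the z axis of template and the z axis of board, either way round below 0.1 rad and angle between the y axis of template and the y axis of board, either way round below 0.1 rad and angle between template's own z axis and vertical below 0.1 rad and x of template_plate in the frame of mark below -0.006 m and contact force between the fingers and template below 0.05 N and contact force between clamp and rail above 0.3 N), for 0.3 s.
2. the clamp is opened and off its rail (contact force between clamp and rail below 0.05 N and value of joint jaw above 0.09 rad and distance between clamp and rail above 0.15 m), for 0.1 s.
At the end, for the whole second after the job is handed in: Template fully down on the board (3 mm, 0.1 rad), plate on the robot side, middle within 8 mm of the line. Clamp upright and square (0.2 rad), within 25 mm of the middle, seat within 10 mm of the template top, jaws pressing template and board (over 2.5 N each). All at rest (y of template in the frame of mark between -0.008 and 0.008 m and z of template in the frame of mark between -0.061 and -0.054 m and x of template in the frame of mark between -0.006 and 0.006 m and angle between the z axis of template and the z axis of board, either way round below 0.1 rad and angle between the y axis of template and the y axis of board, either way round below 0.1 rad and angle between template's own z axis and vertical below 0.1 rad and x of template_plate in the frame of mark below -0.006 m and y of clamp in the frame of template between -0.025 and 0.025 m and z of clamp in the frame of mark between 0.012 and 0.028 m and angle between the x axis of clamp and the y axis of board, either way round below 0.2 rad and angle between clamp's own z axis and vertical below 0.2 rad and contact force between clamp and template above 2.5 N and contact force between clamp and board above 2.5 N and linear speed of each of clamp, template below 0.02 m/s); the robot touches nothing.
It fails at once if a bystander is moved by more than 30 mm (distance of any of hammer, screwdriver, glue, bitcase from where it was at the start of the episode above 0.03 m).
It also fails if it takes over 62 s, if anything falls off the work surface, if the arm or the gripper's body presses on something with over 40 N, if the wrist force passes 120 N, or if a joint passes its speed limit or range.

## Working session

There is one attempt and no reset: what is moved stays moved. The work goes in short steps, Python scripts to look and compute and a shell command to move; the robot and the scene stay as the last step left them, time stands still between calls to the robot, and variables do not carry over. Pictures are saved under pics/ and viewed, at most 10 in all, crops included, and the job is handed in when it is done.

```bash
mkdir -p pics
python3 - <<'E'
from bench import bot,capture,calibration
import cv2,numpy as np
for n in("side","top"):
    im=capture(n); cv2.imwrite(f"pics/{n}0.png",cv2.resize(im[:,:,::-1],(800,600),interpolation=cv2.INTER_CUBIC)); np.save(f"{n}0.npy",im)
    c=calibration(n); print(n,c["fx"],c["cx"],c["cy"],np.round(c["view"],3).tolist(), np.round(-c["view"][:3,:3].T@c["view"][:3,3],3))
o=bot.get_obs(); print(bot.hold_point_z,{k:np.round(v,3) for k,v in o.items()})
E
```

```text
side 398.4339029235245 277.2555160574946 219.63007844966805 [[0.924, -0.382, -0.002, -0.552], [-0.248, -0.594, -0.765, 0.214], [0.291, 0.708, -0.644, 0.963], [0.0, 0.0, 0.0, 1.0]] [ 0.283 -0.765  0.782]
top 497.97882795199206 277.65892144620267 203.38679921600962 [[0.028, -1.0, 0.002, -0.059], [-0.997, -0.028, -0.067, 0.581], [0.067, -0.0, -0.998, 1.464], [0.0, 0.0, 0.0, 1.0]] [ 0.484 -0.042  1.499]
0.1635 {'time_s': np.float64(0.1), 'q': array([-1.37 ,  0.334,  0.04 ,  1.466, -0.013,  1.343, -0.059]), 'dq': array([ 0.002, -0.001, -0.001,  0.   , -0.   ,  0.   , -0.002]), 'joint_torque': array([ 4.0000e-03, -6.5780e+01,  1.3390e+00, -4.0471e+01, -6.0000e-02,
        4.1000e-02,  0.0000e+00]), 'tcp_pos': array([0.192, 0.621, 0.404]), 'orientation': array([-0.   ,  0.149,  0.989, -0.001]), 'contact_force': array([ 0.133,  0.031, -0.704]), 'torque': array([0.005, 0.056, 0.031]), 'grip_force': np.float64(0.0), 'grip_width': np.float64(0.999)}
```

View pics/side0.png

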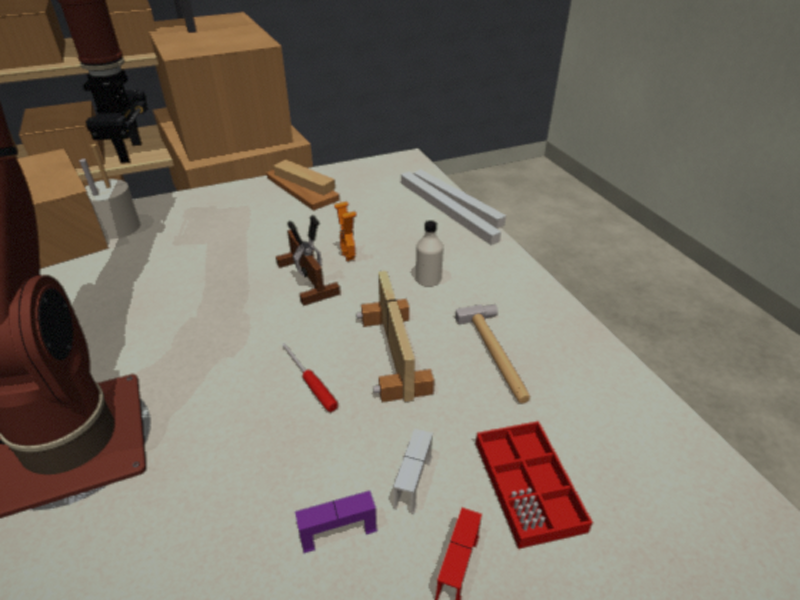

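View pics/top0.png

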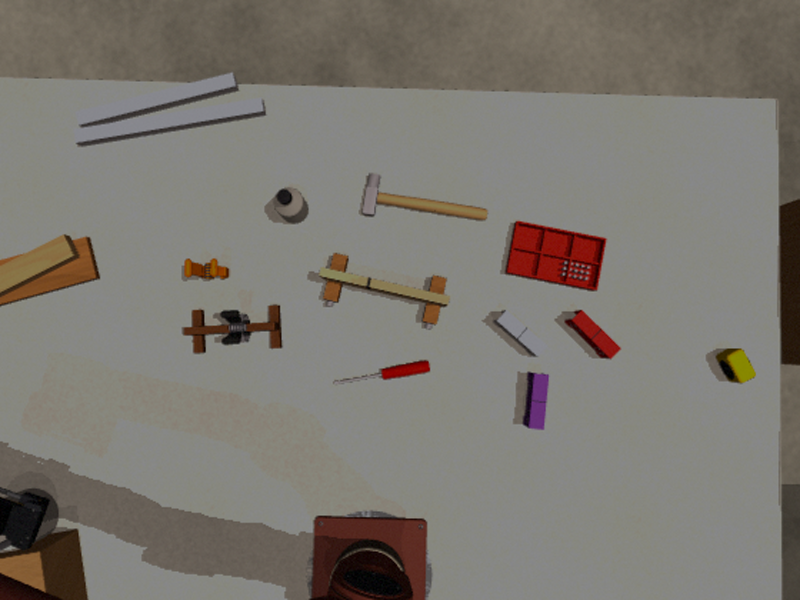

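The side view shows the silver template at (413,468), purple and red look-alikes at (337,517) and (460,550), the black clamp on the dark rail at (307,255), the orange decoy at (346,230), and the board from (383,275) to (408,390). In the top view the template is at (519,334), the clamp at (236,328) and the line at (370,282). The silver template fits "aluminium" and the dark clamp on the rail fits "steel". I'll confirm both in one enlarged crop.

Run:
```python
import cv2,numpy as np
s=np.load("side0.npy")[:,:,::-1];t=np.load("top0.npy")[:,:,::-1]
r=lambda im,x,y,w,h:cv2.resize(im[y:y+h,x:x+w],(400,300),interpolation=cv2.INTER_CUBIC)
# crops 80x60 ->x5
a=r(s,252,297,80,60);b=r(s,180,145,80,60);c=r(t,325,204,80,60);d=r(t,215,168,108,81)
cv2.imwrite("pics/crop1.png",np.vstack([np.hstack([a,b]),np.hstack([c,d])]))
```

```text
(no output)
```

View pics/crop1.png

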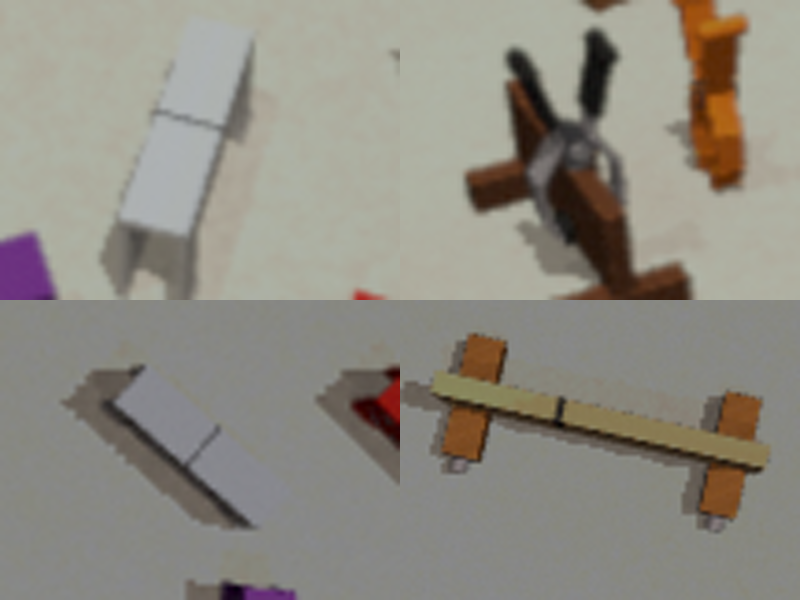

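The crop confirms the silver template (top left and bottom left). Its open apron side with prongs faces away from the robot and its solid plate is lower-left in the top view. The steel clamp with black handles sits on the dark rail (top right), next to the orange decoy. Next I measure.

```bash
cat > h.py <<'E'
import cv2,numpy as np
from bench import bot,capture,calibration
from scipy.spatial.transform import Rotation as R
def plane(n,uv,z):
    c=calibration(n);V=np.array(c["view"]);uv=np.atleast_2d(uv).astype(float)
    d=np.c_[(uv[:,0]-c["cx"])/c["fx"],(uv[:,1]-c["cy"])/c["fy"],np.ones(len(uv))]@V[:3,:3]
    o=-V[:3,:3].T@V[:3,3]; return o+d*((z-o[2])/d[:,2])[:,None]
def proj(n,P):
    c=calibration(n);V=np.array(c["view"]);p=np.atleast_2d(P)@V[:3,:3].T+V[:3,3]
    return np.c_[p[:,0]/p[:,2]*c["fx"]+c["cx"],p[:,1]/p[:,2]*c["fy"]+c["cy"]]
def rect(n,mask,z,name=""):
    """largest blob -> world points at height z -> min-area rect: centre,size(mm),yaw of long side(deg)"""
    mask=mask.astype(np.uint8)
    k,l,s,_=cv2.connectedComponentsWithStats(mask); i=1+np.argmax(s[1:,4])
    cs,_=cv2.findContours((l==i).astype(np.uint8),cv2.RETR_EXTERNAL,cv2.CHAIN_APPROX_NONE)
    P=plane(n,cs[0][:,0],z)[:,:2]*1000
    (c,w,a)=cv2.minAreaRect(P.astype(np.float32)); a=a if w[0]>w[1] else a+90
    print(n,name,"px",s[i,4],"centre",np.round(c,1),"size",np.round(w,1),"yaw",round((a+90)%180-90,1)); return np.array(c),a
def roi(im,x0,y0,x1,y1):
    m=np.zeros(im.shape[:2],bool);m[y0:y1,x0:x1]=1;return m
def tool():
    o=bot.get_obs();q=o["orientation"];r=R.from_quat(np.r_[q[1:],q[0]])
    return np.array(o["tcp_pos"]),r,o
def go(x,y,zh,closing_deg):
    """needed motion: grasp point target and world direction (deg) of closing line; prints tool-frame shifts"""
    p,r,o=tool();M=r.as_matrix();cur=np.degrees(np.arctan2(M[1,1],M[0,1]))
    dy=(closing_deg-cur+90)%180-90
    d=np.array([x,y,zh+bot.hold_point_z])-p; t=M.T@d
    # straight-down turn
    cy=np.radians(cur+dy); Y=np.array([np.cos(cy),np.sin(cy),0]);Z=np.array([0,0,-1.]);X=np.cross(Y,Z)
    rv=R.from_matrix(M.T@np.c_[X,Y,Z]).as_rotvec()
    print("t",round(float(o["time_s"]),2),"tcp",np.round(p,4),"closing yaw",round(cur,2),"world d mm",np.round(d*1000,1),"\n tool shift/20mm",np.round(t/.02,2),"turn/0.1",np.round(rv/.1,2),"q",np.round(o["q"],2),"F",np.round(o["contact_force"],1),"w",round(float(o["grip_width"])*87,1),"gf",round(float(o["grip_force"]),1))
E
python3 - <<'E'
from h import *
t=np.load("top0.npy");s=np.load("side0.npy")
ht=cv2.cvtColor(t,cv2.COLOR_RGB2HSV);hs=cv2.cvtColor(s,cv2.COLOR_RGB2HSV)
print("tmpl",t[230,360],ht[230,360],"bench",t[260,300],ht[260,300],"board",t[205,290],ht[205,290],"rail",ht[230,150],"mark",t[197,258])
print("side tmpl",hs[320,292],"bench",hs[340,250],"board",hs[230,278])
print("side row tmpl",hs[325,275:310].tolist())
E
```

```text
tmpl [135 135 143] [120  14 143] bench [111 106  99] [ 18  28 111] board [136 122  83] [ 22  99 136] rail [ 10 183  81] mark [32 29 29]
side tmpl [ 80   4 173] bench [ 41  16 176] board [ 20  94 174]
side row tmpl [[26, 24, 173], [30, 21, 174], [34, 20, 175], [34, 22, 175], [32, 21, 173], [30, 14, 169], [70, 5, 170], [96, 7, 178], [96, 7, 178], [96, 7, 178], [96, 7, 179], [100, 9, 179], [103, 10, 180], [100, 9, 179], [90, 7, 178], [83, 6, 177], [78, 7, 178], [78, 7, 178], [90, 6, 177], [98, 6, 172], [80, 5, 151], [24, 21, 124], [21, 29, 151], [22, 30, 159], [21, 28, 145], [21, 28, 148], [19, 29, 167], [22, 28, 171], [22, 28, 172], [22, 28, 173], [26, 24, 172], [35, 19, 175], [40, 17, 177], [40, 17, 177], [36, 20, 176]]
```

Run:
```python
from h import *
t=np.load("top0.npy").astype(int);s=np.load("side0.npy").astype(int)
ht=cv2.cvtColor(t.astype(np.uint8),cv2.COLOR_RGB2HSV);hs=cv2.cvtColor(s.astype(np.uint8),cv2.COLOR_RGB2HSV)
rect("top",(t[...,2]-t[...,0]>-3)&(t.max(2)>95)&roi(t,340,210,385,255),.062,"tmpl")
rect("side",(s[...,2]-s[...,0]>-4)&(s.max(2)>150)&roi(s,270,298,310,360),.062,"tmpl")
b=(ht[...,0]>17)&(ht[...,0]<30)&(ht[...,1]>70)&(ht[...,2]>100)&roi(t,215,180,325,220)
m=(t.max(2)<70)&roi(t,252,190,266,205)
rect("top",b|m,.110,"board"); rect("top",m,.110,"mark")
hb=(hs[...,0]>15)&(hs[...,0]<30)&(hs[...,1]>60)&(hs[...,2]>165)
dk=(ht[...,1]<90)&(t.max(2)<60)&roi(t,148,210,182,245)
k,l,st,c=cv2.connectedComponentsWithStats(dk.astype(np.uint8))
for i in range(1,k):
    if st[i,4]>8: print("dark",st[i],np.round(c[i],1),np.round(plane("top",c[i],.159)*1000,1))
rm=(ht[...,0]<16)&(ht[...,1]>120)&roi(t,125,210,202,250)
print("\n".join("".join("#" if dk[y,x] else "r" if rm[y,x] else "." for x in range(125,202)) for y in range(212,248)))
dks=(s.max(2)<50)&roi(s,195,145,230,200)
print("\n".join("".join("#" if dks[y,x] else "." for x in range(195,230)) for y in range(148,200)))
```

```text
top tmpl px 790 centre [ 504.8 -299.6] size [126.6 104.2] yaw 1.6
side tmpl px 566 centre [ 503.3 -295.3] size [109.7  29.6] yaw 50.0
top board px 596 centre [583.5 -15.9] size [259.5  23.9] yaw 79.0
top mark px 38 centre [587.3   9.3] size [38.1 21.6] yaw 75.7
dark [154 217  21  13 115] [163.2 222.3] [[513.7 264.1 159. ]]
dark [155 230  21  11 113] [164.1 235.6] [[478.2 260.  159. ]]
.............................................................................
.............................................................................
...............................................................rrrrrrrr......
...............................................................rrrrrrrr......
...............................................................rrrrrrrr......
..........rrrrrrr...................#####.......................rrrrrrr......
..........rrrrrrr.............############......................rrrrrrr......
..........rrrrrrr............#####.######.......................rrrrrrr......
..........rrrrrrrr...........##############...##................rrrrrrr......
..........
[... 3267 characters left out ...]
................
...............#####...............
...............#####...............
...............######..............
...............######..............
...............#######.............
................#######............
................########...........
................########...........
................#########..........
.................#########.........
..................########.........
..................########.........
...................#######.........
.....................######........
......................######.......
.......................####........
........................###........
........................###........
.........................##........
```

Run:
```python
from h import *
t=np.load("top0.npy").astype(int);s=np.load("side0.npy").astype(int)
ht=cv2.cvtColor(t.astype(np.uint8),cv2.COLOR_RGB2HSV)
rect("top",(t[...,2]-t[...,0]>2)&(t.max(2)>118)&roi(t,340,210,385,255),.062,"tmpl")
m=(t.max(2)<75)&roi(t,254,193,264,204)
ys,xs=np.nonzero(m);print("mark px",np.c_[xs,ys].mean(0),np.round(plane("top",np.c_[xs,ys].mean(0),.11)*1000,1))
print(t[192:204,253:265].max(2))
b=((ht[...,0]>17)&(ht[...,0]<30)&(ht[...,1]>75)&(ht[...,2]>115)&roi(t,215,180,325,220))|m
rect("top",b,.110,"board")
ys,xs=np.nonzero(b);P=plane("top",np.c_[xs,ys],.11)[:,:2]*1000;vx=cv2.fitLine(P.astype(np.float32),cv2.DIST_HUBER,0,.1,.1).ravel();print("board line",np.degrees(np.arctan2(vx[1],vx[0])),vx[2:])
# rail strip between feet: bright top strip
rm=(ht[...,0]<16)&(ht[...,1]>120)&(roi(t,143,210,159,250)|roi(t,175,210,188,250)|roi(t,129,210,134,250)|roi(t,196,210,200,250))
for c in list(range(129,135))+list(range(144,159,3))+list(range(175,188,3))+list(range(197,200)):
    r=np.nonzero(rm[:,c])[0]; print(c,(r.min(),r.max(),[int(t[k,c,0]) for k in r]) if len(r) else None)
for uv in [(161,217.5),(161.5,240.5),(161.3,229)]: print(np.round(plane("top",uv,.160)*1000,1))
print("side handles", np.round(plane("side",[(202.5,156),(219.5,152)],.166)*1000,1))
```

```text
top tmpl px 371 centre [ 501.1 -299. ] size [112.6  29.9] yaw 50.0
mark px [258.08823529 200.20588235] [[584.1  12.7 110. ]]
[[134 135 135 136 135 136 135 136 134 135 137 135]
 [125 125 135 135 134 131 132 136 135 135 136 135]
 [137 135 136 136 113  70 102 133 136 135 134 134]
 [136 137 135 135  95  46  66 130 136 120 122 134]
 [137 136 137 137  80  38 105 134 137 137 137 136]
 [136 136 136 135  66  32 108 133 137 135 138 137]
 [136 136 135 116  59  36 128 136 136 135 137 136]
 [128 132 130 112  54  60 129 136 135 135 136 136]
 [ 49  54  71  47  34  78 125 133 133 136 137 136]
 [ 56  54  52  33  14  10  55 104 110 127 132 133]
 [ 94  83  71  63  43  30  46  51  52  49  58  80]
 [107 107 107 104  94  87  66  68  61  60  55  54]]
top board px 544 centre [583.4 -15.9] size [259.4  24. ] yaw 78.6
board line 79.025894 [585.819    -17.806593]
129 (np.int64(229), np.int64(233), [91, 78, 81, 82, 82])
130 (np.int64(229), np.int64(233), [83, 78, 78, 81, 81])
131 (np.int64(229), np.int64(233), [81, 80, 79, 82, 79])
132 (np.int64(229), np.int64(233), [92, 78, 79, 81, 81])
133 (np.int64(229), np.int64(233), [84, 80, 80, 80, 81])
134 None
144 (np.int64(228), np.int64(233), [77, 81, 80, 81, 80, 73])
147 (np.int64(228), np.int64(233), [80, 79, 80, 80, 74, 65])
150 (np.int64(228), np.int64(232), [83, 77, 81, 78, 72])
153 (np.int64(228), np.int64(232), [77, 78, 77, 79, 73])
156 (np.int64(228), np.int64(232), [76, 78, 79, 79, 74])
175 (np.int64(227), np.int64(231), [78, 75, 75, 78, 79])
178 (np.int64(226), np.int64(231), [83, 77, 77, 76, 75, 75])
181 (np.int64(226), np.int64(230), [86, 77, 78, 74, 75])
184 (np.int64(226), np.int64(230), [85, 77, 79, 78, 73])
187 (np.int64(226), np.int64(230), [74, 78, 79, 81, 74])
197 None
198 None
199 None
[[526.4 270.2 160. ]]
[[464.8 266.1 160. ]]
[[495.6 268.  160. ]]
side handles [[468.7 269.4 166. ]
 [521.7 272.3 166. ]]
```

```bash
python3 - <<'E'
from h import *
t=np.load("top0.npy").astype(float)
up=[];lo=[]
for c in list(range(247,255))+list(range(262,298)):
    sat=t[:,c,0]-t[:,c,2]; r0=int(197+(c-258)*0.145)
    f=lambda a,th:np.interp(th,a,np.arange(len(a)))
    rows=np.arange(r0-7,r0+1); up.append((c,np.interp(33,sat[rows],rows)))
    rows=np.arange(r0+7,r0-1,-1); v=t[rows,c,0]; k=np.argmax(v>100); 
    lo.append((c,rows[k]+(v[k]-100)/(v[k]-v[k-1])))
for n,a in(("up",up),("lo",lo)):
    P=plane("top",np.array(a),.11)[:,:2]*1000
    vx=cv2.fitLine(P.astype(np.float32),cv2.DIST_HUBER,0,.1,.1).ravel()
    print(n,"x at y=13:",vx[2]+(13-vx[3])*vx[0]/vx[1],"yaw",np.degrees(np.arctan2(vx[1],vx[0]))%180)
print(plane("top",(257.85,196.7),.11)*1000)
E
C="python3 -m creep"
R1='-.975 -.8 0 0 0 0 1'
$C '-.975 -.8 0 0 0 0 1;-.975 -.8 0 0 0 0 1;-.975 -.8 0 0 0 0 1;-.975 -.8 0 0 0 0 1;-.975 -.8 0 0 0 0 1;-.975 -.8 0 0 0 0 1;-.975 -.8 0 0 0 0 1;-.975 -.8 0 0 0 0 1;-.975 -.8 0 0 0 0 1;-.975 -.8 0 0 0 0 1'
```

```text
up x at y=13: 600.75476 yaw 79.56895
lo x at y=13: 581.323 yaw 80.605354
[[593.89113973  13.62495093 110.        ]]
time_s: 1.1
tcp_pos: [0.3314, 0.4095, 0.4044]
orientation: [-0.0, 0.149, 0.989, -0.0]
contact_force: [-0.5, 0.6, 0.5]
grip_width: 0.999
grip_force: 0.0
```

```bash
python3 -m creep '-.975 -.8 0 0 0 0 1;-.975 -.8 0 0 0 0 1;-.975 -.8 0 0 0 0 1;-.975 -.8 0 0 0 0 1;-.975 -.8 0 0 0 0 1;-.975 -.8 0 0 0 0 1;-.975 -.8 0 0 0 0 1;-.975 -.8 0 0 0 0 1;-.975 -.8 0 0 0 0 1;-.975 -.8 0 0 0 0 1' >/dev/null
python3 -m creep '-.37 -.97 0 0 0 0 1;-.37 -.97 0 0 0 0 1;-.37 -.97 0 0 0 0 1;-.37 -.97 0 0 0 0 1;-.37 -.97 0 0 0 0 1;-.37 -.97 0 0 0 0 1;-.37 -.97 0 0 0 0 1;-.37 -.97 0 0 0 0 1;-.37 -.97 0 0 0 0 1;-.37 -.97 0 0 0 0 1'
python3 -m creep '-.37 -.97 0 0 0 0 1;-.37 -.97 0 0 0 0 1;-.37 -.97 0 0 0 0 1;-.37 -.97 0 0 0 0 1;-.37 -.97 0 0 0 0 1;-.37 -.97 0 0 0 0 1;-.37 -.97 0 0 0 0 1;-.37 -.97 0 0 0 0 1;-.37 -.97 0 0 0 0 1;-.37 -.97 0 0 0 0 1' >/dev/null
python3 -m creep '-.37 -.97 0 0 0 .9 1;-.37 -.97 0 0 0 .9 1;0 0 0 0 0 1 1;0 0 0 0 0 1 1;0 0 0 0 0 1 1;0 0 0 0 0 1 1;0 0 0 0 0 1 1;0 0 0 0 0 1 1;0 0 0 0 0 1 1;0 0 0 0 0 1 1'
python3 -c "
from h import *
go(.502,-.2973,.100,-40)"
```

```text
time_s: 3.1
tcp_pos: [0.4833, -0.008, 0.4045]
orientation: [-0.0, 0.149, 0.989, -0.0]
contact_force: [0.4, -0.2, 0.3]
grip_width: 0.997
grip_force: 0.0
time_s: 5.1
tcp_pos: [0.4976, -0.2557, 0.4045]
orientation: [-0.0, 0.599, 0.801, -0.0]
contact_force: [0.5, -0.2, -0.3]
grip_width: 1.001
grip_force: 0.0
t 5.1 tcp [ 0.4976 -0.2557  0.4045] closing yaw 16.44 world d mm [   4.4  -41.6 -141. ] 
 tool shift/20mm [-2.06 -0.37  7.05] turn/0.1 [-0.01 -0.    9.85] q [-0.46  0.21  0.99  1.73 -0.18  1.3   0.86] F [ 0.5 -0.2 -0.3] w 87.1 gf 0.0
```

```bash
python3 -m creep '0 0 .7 0 0 .985 1;0 0 .7 0 0 .985 1;0 0 .7 0 0 .985 1;0 0 .7 0 0 .985 1;0 0 .7 0 0 .985 1;0 0 .7 0 0 .985 1;0 0 .7 0 0 .985 1;0 0 .7 0 0 .985 1;0 0 .7 0 0 .985 1;0 0 .7 0 0 .985 1' >/dev/null
python3 -c "
from h import *
go(.502,-.2973,.048,-40)"
```

```text
t 6.1 tcp [ 0.4976 -0.2556  0.264 ] closing yaw -39.99 world d mm [  4.4 -41.7 -52.5] 
 tool shift/20mm [-1.45  1.51  2.62] turn/0.1 [-0.  0.  0.] q [-0.48  0.46  1.09  1.89 -0.46  1.08  0.1 ] F [-0.6  0.5  0.3] w 86.7 gf 0.0
```

```bash
python3 -m creep '-.73 .75 0 0 0 0 1;-.72 .76 0 0 0 0 1;0 0 .6 0 0 0 1;0 0 .7 0 0 0 1;0 0 .7 0 0 0 1;0 0 .62 0 0 0 1;0 0 0 0 0 0 1;0 0 0 0 0 0 -1;0 0 0 0 0 0 -1;0 0 0 0 0 0 -1' 15
python3 -m creep '0 0 0 0 0 0 -1;0 0 0 0 0 0 -1;0 0 0 0 0 0 -1'
python3 -c "
from h import *
go(.502,-.2973,.048,-40)"
```

```text
time_s: 7.1
tcp_pos: [0.5026, -0.2975, 0.213]
orientation: [0.0, 0.905, 0.425, 0.0]
contact_force: [-0.3, -0.4, -0.3]
grip_width: 0.809
grip_force: 0.0
time_s: 7.4
tcp_pos: [0.5024, -0.2974, 0.2125]
orientation: [0.0, 0.905, 0.424, 0.0]
contact_force: [0.3, -0.5, -0.4]
grip_width: 0.542
grip_force: 0.0
t 7.4 tcp [ 0.5024 -0.2974  0.2125] closing yaw -39.77 world d mm [-0.4  0.1 -1. ] 
 tool shift/20mm [-0.01 -0.02  0.05] turn/0.1 [ 0.   -0.    0.04] q [-0.31  0.57  0.99  1.87 -0.56  1.01  0.22] F [ 0.3 -0.5 -0.4] w 47.2 gf 0.0
```

```bash
python3 -m creep '0 0 0 0 0 0 -1;0 0 0 0 0 0 -1;0 0 0 0 0 0 -1;0 0 0 0 0 0 -1'
python3 -m creep '0 0 -.5 0 0 0 -1;0 0 -1 0 0 0 -1;0 0 -1 0 0 0 -1;0 0 -1 0 0 0 -1;0 0 -1 0 0 0 -1;0 0 -1 0 0 0 -1;0 0 -1 0 0 0 -1;0 0 -.5 0 0 0 -1;0 0 0 0 0 0 -1'
python3 -c "
from h import *
go(.591,.0135,.188,-10.5)"
```

```text
time_s: 7.8
tcp_pos: [0.5023, -0.2975, 0.2124]
orientation: [0.0, 0.905, 0.424, -0.0]
contact_force: [-0.0, 0.4, -0.1]
grip_width: 0.344
grip_force: 15.0
time_s: 8.7
tcp_pos: [0.5024, -0.2977, 0.3537]
orientation: [0.001, 0.905, 0.424, 0.001]
contact_force: [0.0, -0.1, -2.7]
grip_width: 0.343
grip_force: 15.0
t 8.7 tcp [ 0.5024 -0.2977  0.3537] closing yaw -39.77 world d mm [ 88.6 311.2  -2.2] 
 tool shift/20mm [14.79 -6.55  0.11] turn/0.1 [ 0.02 -0.   -5.11] q [-0.44  0.41  1.15  1.74 -0.39  1.25  0.11] F [ 0.  -0.1 -2.7] w 29.9 gf 15.0
```

```bash
python3 -m creep '.4 -.18 0 0 0 0 -1;.9 -.4 0 0 0 0 -1;1 -.44 0 0 0 0 -1;1 -.44 0 0 0 0 -1;1 -.44 0 0 0 0 -1;1 -.44 0 0 0 0 -1;1 -.44 0 0 0 0 -1;1 -.44 0 0 0 0 -1;1 -.44 0 0 0 0 -1;1 -.44 0 0 0 0 -1' >/dev/null
python3 -m creep '1 -.44 0 0 0 0 -1;1 -.44 0 0 0 0 -1;1 -.44 0 0 0 0 -1;1 -.44 0 0 0 0 -1;1 -.44 0 0 0 0 -1;.4 -.18 0 0 0 0 -1' >/dev/null
python3 -m creep '0 0 0 0 0 -.6 -1;0 0 0 0 0 -1 -1;0 0 0 0 0 -1 -1;0 0 0 0 0 -1 -1;0 0 0 0 0 -1 -1;0 0 0 0 0 -.51 -1;0 0 0 0 0 0 -1;0 0 0 0 0 0 -1'
python3 - <<'E'
from h import *
go(.591,.0135,.188,-10.5)
a=capture("side");b=capture("top");np.save("side1.npy",a);np.save("top1.npy",b)
r=lambda im,x,y,w,h:cv2.resize(im[y:y+h,x:x+w,::-1],(400,300),interpolation=cv2.INTER_CUBIC)
cv2.imwrite("pics/s1.png",np.hstack([r(a,210,130,120,90),r(b,200,150,120,90)]))
E
```

```text
time_s: 11.1
tcp_pos: [0.5906, 0.0112, 0.3522]
orientation: [-0.0, 0.77, 0.639, -0.0]
contact_force: [0.3, 0.2, -1.9]
grip_width: 0.342
grip_force: 15.0
t 11.1 tcp [0.5906 0.0112 0.3522] closing yaw -10.62 world d mm [ 0.4  2.3 -0.7] 
 tool shift/20mm [ 0.12 -0.    0.03] turn/0.1 [-0.    0.   -0.02] q [-0.9   0.38  1.02  1.72 -0.34  1.24  0.01] F [ 0.3  0.2 -1.9] w 29.7 gf 15.0
```

View pics/s1.png

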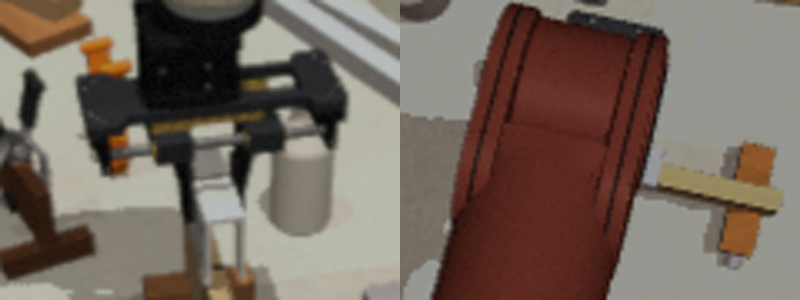

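The template hangs level between the fingers, with its near end at about (222,215) in the left half, above the board strip at (210,285). I'll cross-check the board position in the side view.

Run:
```python
from h import *
s=np.load("side0.npy");hs=cv2.cvtColor(s,cv2.COLOR_RGB2HSV)
y=lambda m,x0,x1,a,b:None
print("predicted px: mark",proj("side",[.591,.0135,.11]),"ends",proj("side",[[.591-.13*np.cos(np.radians(79.5))*-1+.0,.0135+.128,.11],[.565,-.144,.11]]))
r=s[190:275:6,262:292].max(2)
for i,row in enumerate(r): print(190+6*i,row.tolist())
print(s[205:218,266:282].max(2))
```

```text
predicted px: mark [[273.17939762 210.61010492]] ends [[264.32793356 183.48876269]
 [287.76250855 251.23940867]]
190 [175, 175, 175, 172, 171, 174, 175, 174, 171, 166, 174, 175, 176, 177, 175, 174, 175, 174, 175, 176, 177, 175, 175, 174, 167, 142, 127, 124, 114, 94]
196 [176, 174, 158, 98, 125, 170, 175, 174, 174, 174, 172, 168, 173, 175, 175, 175, 174, 175, 175, 175, 175, 175, 176, 176, 176, 176, 174, 172, 154, 112]
202 [175, 176, 162, 106, 76, 93, 138, 172, 174, 174, 175, 174, 169, 161, 173, 175, 175, 175, 174, 175, 174, 174, 175, 175, 175, 175, 176, 178, 177, 176]
208 [175, 175, 165, 124, 81, 72, 75, 102, 148, 171, 172, 170, 171, 170, 170, 171, 173, 173, 173, 174, 172, 167, 160, 173, 175, 176, 176, 176, 175, 175]
214 [147, 146, 138, 105, 91, 76, 74, 68, 66, 114, 167, 175, 174, 174, 174, 173, 164, 145, 147, 148, 149, 145, 145, 149, 161, 173, 176, 176, 177, 176]
220 [92, 93, 94, 87, 74, 69, 76, 76, 66, 55, 77, 122, 169, 174, 175, 174, 175, 171, 153, 102, 92, 93, 92, 100, 135, 171, 174, 175, 175, 175]
226 [88, 92, 91, 89, 77, 77, 74, 75, 70, 57, 72, 72, 82, 124, 170, 174, 175, 174, 1
[... 1408 characters left out ...]
 175 173 174 174 175 174 176]
 [ 81  72  75 102 148 171 172 170 171 170 170 171 173 173 173 174]
 [ 80  72  72  84 124 158 144 128 126 122 117 135 153 161 162 160]
 [ 82  72  72  70  77  94  86  80  86  86  89 113 140 150 150 148]
 [ 77  73  73  71  74 101 119 143 160 161 161 156 142 146 146 147]
 [ 70  73  74  69  76 122 162 170 174 174 173 164 142 144 147 147]
 [ 76  74  74  68  67 119 169 174 175 175 173 169 154 148 149 149]
 [ 91  76  74  68  66 114 167 175 174 174 174 173 164 145 147 148]
 [ 99  80  74  72  67  89 142 172 175 175 174 173 163 138 142 141]
 [100  79  73  73  66  66 124 171 174 174 175 173 165 133 110 107]
 [ 97  76  75  72  66  63 119 169 174 174 175 174 172 153 102  94]]
```

```bash
python3 -m creep '.19 .05 0 0 0 .02 -1;0 0 .6 0 0 0 -1;0 0 .6 0 0 0 -1;0 0 0 0 0 0 -1;0 0 .2 0 0 0 -1;0 0 .2 0 0 0 -1;0 0 .2 0 0 0 -1;0 0 .2 0 0 0 -1;0 0 .2 0 0 0 -1;0 0 .2 0 0 0 -1'
python3 -c "
from h import *
go(.5922,.0147,.1009,-10.5)"
```

```text
time_s: 12.2
tcp_pos: [0.5924, 0.015, 0.3041]
orientation: [-0.0, 0.769, 0.639, 0.0]
contact_force: [-0.9, -0.1, -2.2]
grip_width: 0.342
grip_force: 15.0
t 12.2 tcp [0.5924 0.015  0.3041] closing yaw -10.6 world d mm [ -0.2  -0.3 -39.7] 
 tool shift/20mm [-0.02 -0.01  1.98] turn/0.1 [ 0.   -0.   -0.02] q [-0.87  0.43  0.98  1.77 -0.39  1.15  0.04] F [-0.9 -0.1 -2.2] w 29.7 gf 15.0
```

Bottom is at about 92 mm, so it is already straddling the board with no contact force. Continue down.

```bash
python3 -m creep '0 0 .4 0 0 0 -1;0 0 .4 0 0 0 -1;0 0 .4 0 0 0 -1;0 0 .3 0 0 0 -1;0 0 .2 0 0 0 -1;0 0 .15 0 0 0 -1;0 0 .1 0 0 0 -1;0 0 .1 0 0 0 -1;0 0 0 0 0 0 -1'
python3 -c "
from h import *
go(.5922,.0147,.1009,-10.5)"
```

```text
time_s: 13.1
tcp_pos: [0.5927, 0.0148, 0.2643]
orientation: [-0.0, 0.769, 0.639, 0.0]
contact_force: [-4.2, 1.0, 7.5]
grip_width: 0.344
grip_force: 15.0
t 13.1 tcp [0.5927 0.0148 0.2643] closing yaw -10.61 world d mm [-0.5 -0.1  0.1] 
 tool shift/20mm [-0.01 -0.02 -0.  ] turn/0.1 [ 0.   -0.01 -0.02] q [-0.84  0.48  0.95  1.8  -0.43  1.09  0.08] F [-4.2  1.   7.5] w 29.9 gf 15.0
```

```bash
python3 -m creep '0 0 -.1 0 0 0 1;0 0 0 0 0 0 1;0 0 0 0 0 0 1;0 0 0 0 0 0 1;0 0 0 0 0 0 1;0 0 0 0 0 0 1;0 0 -.5 0 0 0 1;0 0 -1 0 0 0 1;0 0 -1 0 0 0 1;0 0 -1 0 0 0 1'
python3 -m creep '0 0 -1 0 0 0 1;0 0 -1 0 0 0 1;0 0 -1 0 0 0 1;0 0 -.8 0 0 0 1;0 0 0 0 0 0 1' >/dev/null
python3 -c "
from h import *
go(.4954,.2694,.23,4)"
```

```text
time_s: 14.1
tcp_pos: [0.5924, 0.0148, 0.3368]
orientation: [0.0, 0.77, 0.639, 0.0]
contact_force: [-0.1, -0.4, 0.4]
grip_width: 0.998
grip_force: 0.0
t 14.6 tcp [0.5929 0.0146 0.4138] closing yaw -10.61 world d mm [-97.5 254.8 -20.3] 
 tool shift/20mm [11.62 -7.14  1.01] turn/0.1 [ 0.03 -0.01 -2.55] q [-0.94  0.33  1.05  1.64 -0.29  1.34 -0.03] F [-0.2 -1.  -0.2] w 87.2 gf 0.0
```

```bash
python3 -m creep '.6 -.37 0 0 0 0 1;1 -.61 0 0 0 0 1;1 -.61 0 0 0 0 1;1 -.61 0 0 0 0 1;1 -.61 0 0 0 0 1;1 -.61 0 0 0 0 1;1 -.61 0 0 0 0 1;1 -.62 0 0 0 0 1;1 -.62 0 0 0 0 1;1 -.62 0 0 0 0 1' >/dev/null
python3 -m creep '1 -.62 0 0 0 0 1;1 -.61 0 0 0 -.55 1;0 0 .3 0 0 -1 1;0 0 .7 0 0 -1 1;0 0 0 0 0 0 1' >/dev/null
python3 - <<'E'
from h import *
go(.4954,.2694,.157,4)
a=capture("side");b=capture("top");np.save("side2.npy",a);np.save("top2.npy",b)
r=lambda im,x,y,w,h:cv2.resize(im[y:y+h,x:x+w,::-1],(400,300),interpolation=cv2.INTER_CUBIC)
cv2.imwrite("pics/s2.png",np.vstack([np.hstack([r(a,225,170,100,75),r(b,200,160,120,90)]),np.hstack([r(a,155,110,120,90),r(b,110,170,120,90)])]))
E
```

```text
t 16.1 tcp [0.4944 0.2696 0.3896] closing yaw 4.25 world d mm [  1.   -0.2 -69.1] 
 tool shift/20mm [-0.01  0.06  3.45] turn/0.1 [-0.02  0.02  0.04] q [-1.39  0.23  0.94  1.74 -0.19  1.28 -0.32] F [-0.4  0.1  1. ] w 86.9 gf 0.0
```

View pics/s2.png

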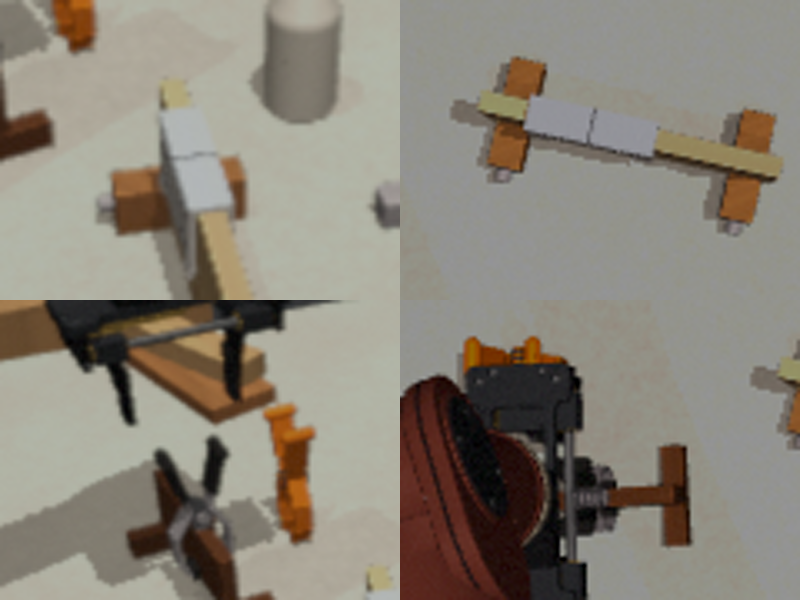

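Run:
```python
from h import *
t=np.load("top2.npy").astype(int)
rect("top",(t[...,2]-t[...,0]>2)&(t.max(2)>118)&roi(t,230,180,285,215),.114,"tmpl")
print(proj("side",[[.4944,.2696,.2076],[.4954,.2694,.163]]))
```

```text
top tmpl px 393 centre [591.5  15.6] size [106.3  29.6] yaw 79.3
[[209.34918947 141.82922694]
 [211.36192546 155.0742044 ]]
```

```bash
python3 -m creep '0 .05 .6 0 0 .03 1;0 0 .7 0 0 0 1;0 0 .7 0 0 0 1;0 0 .6 0 0 0 1;0 0 .5 0 0 0 1;0 0 .35 0 0 0 1;0 0 0 0 0 0 1'
python3 -m creep '0 0 0 0 0 0 .4;0 0 0 0 0 0 .3;0 0 0 0 0 0 -.2;0 0 0 0 0 0 -.2;0 0 0 0 0 0 -.2;0 0 0 0 0 0 -.2;0 0 0 0 0 0 -.2;0 0 0 0 0 0 -.2;0 0 0 0 0 0 -.2;0 0 0 0 0 0 -.2' 30
python3 - <<'E'
from h import *
go(.4954,.2694,.157,4)
E
```

```text
time_s: 16.9
tcp_pos: [0.4959, 0.2692, 0.3213]
orientation: [0.0, 0.683, 0.73, -0.001]
contact_force: [-0.2, 0.0, 0.1]
grip_width: 1.001
grip_force: 0.0
time_s: 17.9
tcp_pos: [0.4977, 0.2697, 0.3253]
orientation: [0.0, 0.683, 0.73, 0.003]
contact_force: [-0.9, -0.6, 18.8]
grip_width: 0.408
grip_force: 14.0
t 17.9 tcp [0.4977 0.2697 0.3253] closing yaw 3.84 world d mm [-2.3 -0.3 -4.8] 
 tool shift/20mm [-0.01 -0.12  0.24] turn/0.1 [ 0.05 -0.03 -0.03] q [-1.34  0.3   0.92  1.81 -0.26  1.15 -0.27] F [-0.9 -0.6 18.8] w 35.5 gf 14.0
```

```bash
python3 -m creep '0 0 -.2 0 0 0 -.2;0 0 -.3 0 0 0 -.2;0 0 -.5 0 0 0 -.2;0 0 -.8 0 0 0 -.2;0 0 -.9 0 0 0 -.2;0 0 -.9 0 0 0 -.2;0 0 -.9 0 0 0 -.2;0 0 -.9 0 0 0 -.2;0 0 -.9 0 0 0 -.2;0 0 -.4 0 0 0 -.2'
python3 - <<'E'
from h import *
go(.5922,.0152,.30,-10.5)
a=capture("side");np.save("side3.npy",a)
cv2.imwrite("pics/s3.png",cv2.resize(a[90:210,150:310,::-1],(800,600),interpolation=cv2.INTER_CUBIC))
E
```

```text
time_s: 18.9
tcp_pos: [0.4965, 0.2691, 0.4588]
orientation: [0.0, 0.683, 0.73, 0.001]
contact_force: [0.6, -0.5, -1.5]
grip_width: 0.403
grip_force: 10.9
t 18.9 tcp [0.4965 0.2691 0.4588] closing yaw 3.82 world d mm [  95.7 -253.9    4.7] 
 tool shift/20mm [-12.98   3.93  -0.25] turn/0.1 [ 0.02 -0.02  2.5 ] q [-1.41  0.18  0.96  1.63 -0.15  1.41 -0.36] F [ 0.6 -0.5 -1.5] w 35.1 gf 10.9
```

View pics/s3.png

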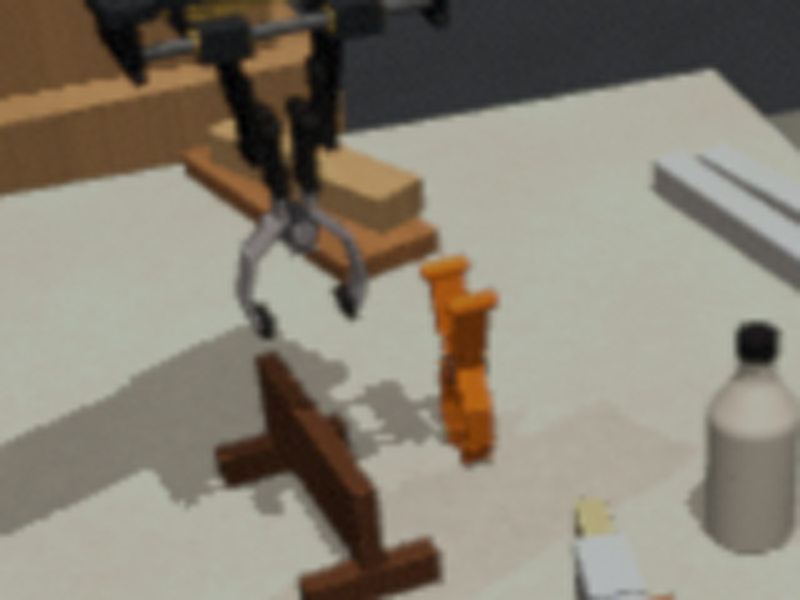

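The clamp is held open and upright, clear of the rail, with jaw tips at about (262,335) and (348,318) in the crop, which puts them at z of about 0.163. Carry it to the board.

```bash
python3 -m creep '-.3 .09 0 0 0 0 -.2;-.6 .18 0 0 0 0 -.2;-.8 .24 0 0 0 0 -.2;-.9 .27 0 0 0 0 -.2;-.9 .27 0 0 0 0 -.2;-.9 .28 0 0 0 0 -.2;-.9 .28 0 0 0 0 -.2;-.9 .28 0 0 0 0 -.2;-.9 .28 0 0 0 0 -.2;-.9 .27 0 0 0 0 -.2' >/dev/null
python3 -m creep '-.9 .27 0 0 0 0 -.2;-.9 .27 0 0 0 0 -.2;-.9 .27 0 0 0 0 -.2;-.9 .27 0 0 0 0 -.2;-.8 .24 0 0 0 .3 -.2;-.5 .15 0 0 0 .7 -.2;0 0 0 0 0 .8 -.2;0 0 0 0 0 .7 -.2;0 0 0 0 0 0 -.2;0 0 0 0 0 0 -.2'
python3 - <<'E'
from h import *
go(.5922,.0152,.295,-10.5)
a=capture("side");np.save("side4.npy",a)
cv2.imwrite("pics/s4.png",cv2.resize(a[130:250,200:360,::-1],(800,600),interpolation=cv2.INTER_CUBIC))
E
```

```text
time_s: 20.95
tcp_pos: [0.591, 0.016, 0.4561]
orientation: [0.0, 0.768, 0.64, -0.0]
contact_force: [-0.4, 0.2, -1.4]
grip_width: 0.402
grip_force: 10.9
t 20.95 tcp [0.591  0.016  0.4561] closing yaw -10.43 world d mm [ 1.2 -0.8  2.4] 
 tool shift/20mm [-0.03  0.07 -0.12] turn/0.1 [-0.    0.01  0.01] q [-0.98  0.31  1.11  1.58 -0.28  1.43 -0.03] F [-0.4  0.2 -1.4] w 35.0 gf 10.9
```

View pics/s4.png

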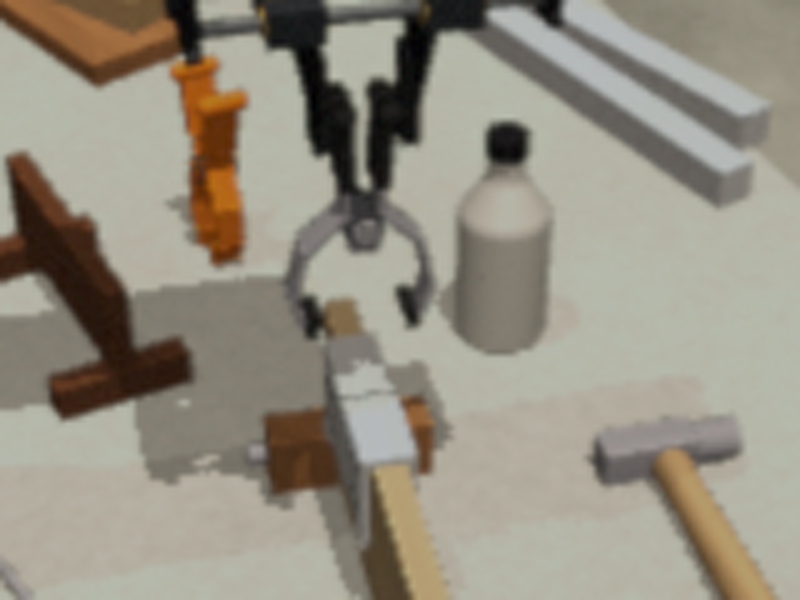

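Jaws at (312,333) and (411,322) in the crop straddle the template line, whose middle is at (371,390). Descend.

```bash
python3 -m creep '-.03 .06 .3 0 0 0 -.2;0 0 .5 0 0 0 -.2;0 0 .5 0 0 0 -.2;0 0 .5 0 0 0 -.2;0 0 .5 0 0 0 -.2;0 0 .5 0 0 0 -.2;0 0 .5 0 0 0 -.2;0 0 .5 0 0 0 -.2;0 0 .4 0 0 0 -.2;0 0 0 0 0 0 -.2'
python3 - <<'E'
from h import *
go(.5922,.0152,.19,-10.5)
E
```

```text
time_s: 22.0
tcp_pos: [0.5919, 0.0164, 0.3711]
orientation: [-0.0, 0.769, 0.64, -0.001]
contact_force: [-0.7, -0.2, -1.2]
grip_width: 0.403
grip_force: 10.9
t 22.0 tcp [0.5919 0.0164 0.3711] closing yaw -10.49 world d mm [  0.3  -1.2 -17.6] 
 tool shift/20mm [-0.05  0.03  0.88] turn/0.1 [-0.02  0.01  0.  ] q [-0.95  0.38  1.07  1.69 -0.34  1.28  0.01] F [-0.7 -0.2 -1.2] w 35.1 gf 10.9
```

```bash
python3 -m creep '0 0 .2 0 0 0 -.2;0 0 .2 0 0 0 -.2;0 0 .2 0 0 0 -.2;0 0 .1 0 0 0 -.2;0 0 .1 0 0 0 -.2;0 0 0 0 0 0 -.2' 
python3 -m creep '0 0 .1 0 0 0 -.2;0 0 .1 0 0 0 -.2;0 0 0 0 0 0 -.2'
```

```text
time_s: 22.6
tcp_pos: [0.5922, 0.0163, 0.3562]
orientation: [-0.0, 0.769, 0.64, -0.0]
contact_force: [0.7, -1.2, -2.2]
grip_width: 0.405
grip_force: 10.9
time_s: 22.9
tcp_pos: [0.5931, 0.0158, 0.3542]
orientation: [0.001, 0.769, 0.639, 0.001]
contact_force: [-1.6, -0.3, 11.5]
grip_width: 0.408
grip_force: 12.7
```

Seated with 11.5 N. Release gradually, then back off.

```bash
python3 -m creep '0 0 0 0 0 0 -.1;0 0 0 0 0 0 0;0 0 0 0 0 0 .1;0 0 0 0 0 0 .2;0 0 0 0 0 0 .3;0 0 0 0 0 0 .5;0 0 0 0 0 0 1;0 0 0 0 0 0 1;0 0 0 0 0 0 1;0 0 0 0 0 0 1'
python3 -m creep '0 0 -.3 0 0 0 1;0 0 -.6 0 0 0 1;0 0 -1 0 0 0 1;0 0 -1 0 0 0 1;0 0 -1 0 0 0 1;0 0 -1 0 0 0 1;0 0 -.5 0 0 0 1;0 0 0 0 0 0 1'
python3 - <<'E'
from h import *
go(.5922,.0152,.19,-10.5)
a=capture("side");b=capture("top");np.save("side5.npy",a)
cv2.imwrite("pics/s5.png",np.hstack([cv2.resize(im[y:y+90,x:x+60,::-1],(400,600),interpolation=cv2.INTER_CUBIC) for im,x,y in((a,245,150),(b,235,150))]))
E
```

```text
time_s: 23.9
tcp_pos: [0.5922, 0.0163, 0.3524]
orientation: [-0.0, 0.769, 0.64, -0.0]
contact_force: [0.5, 0.5, -0.6]
grip_width: 0.968
grip_force: 0.0
time_s: 24.7
tcp_pos: [0.5925, 0.0159, 0.462]
orientation: [0.001, 0.769, 0.64, 0.001]
contact_force: [0.1, -0.3, -0.8]
grip_width: 1.001
grip_force: 0.0
t 24.7 tcp [0.5925 0.0159 0.462 ] closing yaw -10.49 world d mm [  -0.3   -0.7 -108.5] 
 tool shift/20mm [-0.04 -0.02  5.43] turn/0.1 [ 0.02 -0.01  0.  ] q [-0.98  0.31  1.11  1.56 -0.28  1.44 -0.03] F [ 0.1 -0.3 -0.8] w 87.0 gf 0.0
```

View pics/s5.png

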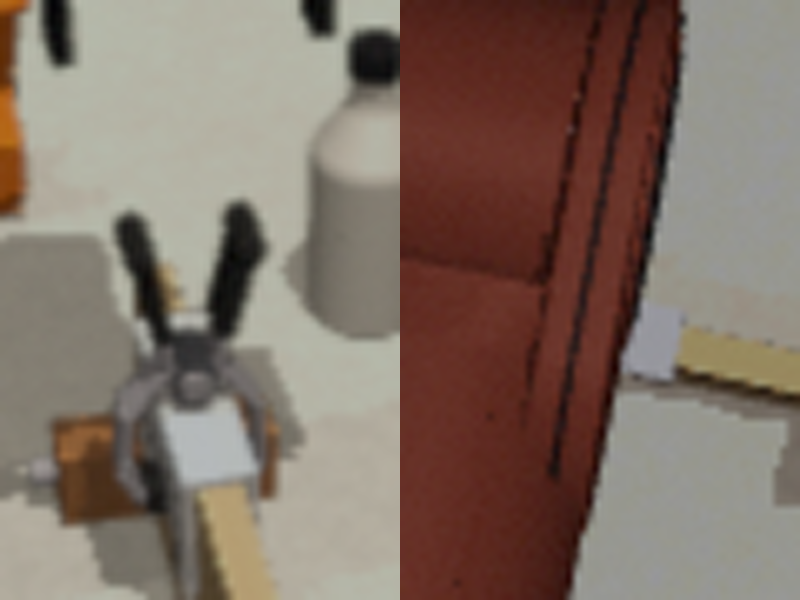

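The clamp stands upright astride the template, handle ends at (130,220) and (240,210) in the crop, with the jaws on the plate and the board. One numeric height check.

Run:
```python
from h import *
c,s=np.cos(np.radians(-10.5)),np.sin(np.radians(-10.5))
p=np.array([.592,.0155,0]);x=np.array([c,s,0])
for z,d in((.188,.023),(.128,0)):
    print((proj("side",[p+[0,0,z]-d*x,p+[0,0,z]+d*x])-[245,150])*6.667)
```

```text
[[127.88773262 250.07010213]
 [244.73966621 235.51727286]]
[[187.9124389  365.52738621]
 [187.9124389  365.52738621]]
```

```bash
python3 -c "
from bench import bot
print(bot.sign_off())"
```

```text
the job is handed in; nothing more can be done
None
```

The template is fully down on the board about 2 mm from the line, plate towards the robot, with the clamp clipped over its middle; handed in at about 25 s of the 62 s allowed, though no verdict came back and the jaw force could not be measured.

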